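# Swing the bench magnifier to the three-stud sample

## Task

On the craft table, turn the swivel magnifier by gently pushing its upright tab sideways with the fingertips, without gripping it, until the lens is centred over the wooden sample disc that carries three studs. Touch only the tab, not the lens, its arm or the hub, leave all the loose things around it where they are, and finish with the hand clear.

Things in the scene. Friction and masses are not known exactly. Their poses are not given: they have to be found in the camera images.
- magnifier_base: Round grey base of the magnifier, 244 mm across and 14 mm thick, fixed to the table; origin at the centre of its underside, z up along the vertical axis about which the head turns. It carries a central post, the turning head (hub, lens arm, tab) and the four sample discs, whose centres lie 85 mm from the axis in the directions -1.8, -0.9, +0.9 and +1.8 rad from its x axis (which disc is where varies).
- turret (a joint): Angle of the turning head in the base, rad, counter-clockwise from above. At 0 the lens points along the base's +x and the tab along its -x; at angle a the lens points in direction a from the base's x axis. Range -2.3 to 2.3 with end stops. No click stops: stiff friction (about 2 N at the tab) holds it wherever it is left.
- lens_center (a point): Centre of the black-rimmed round lens (60 mm across, 54 to 62 mm above the table), 85 mm from the turning axis, 58 mm above the table. A steel arm joins it to the white hub disc (72 mm across, 50 to 76 mm above the table, on the turning axis). Lens, arm and hub are not to be touched. Its x axis points outward from the turning axis.
- tab_center (a point): Centre of the white upright tab, a plate on the head opposite the lens, 88 mm from the turning axis, 73 mm above the table. The plate is 48 mm long radially (64 to 112 mm from the axis), 8 mm thick, and stands from 58 to 88 mm above the table. A short steel bracket (16 mm wide, 58 to 66 mm above the table) joins it to the hub. Its y axis is across the thickness: push on the flat sides.
- sample_1: Pale wooden sample disc, 48 mm across and 8 mm thick, with one dark steel stud (12 mm wide, 4 mm high) on top, fixed on the magnifier's base; origin at the centre of its underside, 14 mm above the table.
- sample_2: Pale wooden sample disc, 48 mm across and 8 mm thick, with two dark steel studs (12 mm wide, 4 mm high) on top, fixed on the magnifier's base; origin at the centre of its underside, 14 mm above the table.
- sample_3: Pale wooden sample disc, 48 mm across and 8 mm thick, with three dark steel studs (12 mm wide, 4 mm high) on top, fixed on the magnifier's base; origin at the centre of its underside, 14 mm above the table.
- sample_4: Pale wooden sample disc, 48 mm across and 8 mm thick, with four dark steel studs (12 mm wide, 4 mm high) on top, fixed on the magnifier's base; origin at the centre of its underside, 14 mm above the table.
- bobbin: Loose wooden bobbin standing on the base below the path of the tab: 22 mm across, 20 mm high (top 34 mm above the table); origin at the centre of its underside.
- thimble: Loose steel thimble standing on the base below the path of the tab: 20 mm across, 21 mm high (top 35 mm above the table); origin at the centre of its underside.
- spool: Loose wooden spool standing on the table, 34 mm across, 52 mm high; origin at the centre of its underside.
- bead_jar: Loose closed glass jar on the table, 48 mm across, 55 mm high; origin at the centre of its underside.
- small_frame: Loose small wooden frame lying flat, 130 x 110 x 12 mm; origin at the centre of its underside.
- brush: Loose brush lying on the table, 150 mm long along its x axis.
- needle_tin: Loose flat aluminium tin, 75 x 50 x 18 mm; origin at the centre of its underside.

How it is judged (in metres and radians):
At the end, for the whole second after the job is handed in: The centre of the lens stands within 9 mm (seen from above) of the centre of the three-stud disc, and the head is at rest (horizontal distance between lens_center and sample_3 below 0.009 m and velocity of joint turret between -0.05 and 0.05 rad/s); the robot touches nothing.
It fails at once if the hub, lens or lens arm is touched (contact force between any of the fingers, the arm and turret_c0 above 0.5 N or contact force between any of the fingers, the arm and turret_c1 above 0.5 N or contact force between any of the fingers, the arm and turret_c2 above 0.5 N or contact force between any of the fingers, the arm and turret_c3 above 0.5 N).
It fails at once if the tab is gripped or struck hard (over 20 N) (contact force between any of the fingers, the arm and turret_c4 above 20 N or contact force between any of the fingers, the arm and turret_c5 above 20 N).
It fails at once if a loose thing is moved by more than 15 mm or lifted (distance of any of bobbin, thimble, spool, bead_jar, small_frame, brush, needle_tin from where it was at the start of the episode above 0.015 m).
It also fails if it takes over 45 s, if anything falls off the work surface, if the arm or the gripper's body presses on something with over 40 N, if the wrist force passes 120 N, or if a joint passes its speed limit or range.

## Robot

A 6-joint arm with a two-finger parallel gripper is mounted at the origin on the work surface. World frame = base frame: x ahead of the robot, y to its left, z up, the work surface at z = 0. Lengths are in mm, angles in rad, forces in N, time in s.
With the tool pointing down it reaches from about 300 to 775 mm from the base axis. Payload 14.6 kg.
Tool frame: the origin (TCP) lies at the very end of the fingers, on their centre line; the grasp point (between the pads) lies 19 mm behind it (grip_point_offset is the distance from the TCP to the grasp point, in mm); z points along the fingers, y is the line along which they close (so a half turn about z gives the same grasp; the last joint's range is limited). The gripper opens to 94 mm and grips with 3 to 60 N. Pads are 16 mm wide; open, the fingers measure 119 mm over their backs; the gripper's body (75 mm by 177 mm) begins 78 mm behind the grasp point.
Start: joints at [-0.067, 0.3, 1.521, -0, 1.321, -0.067], TCP at [549.99, -0.002, 205.446] pointing down, gripper open.
Joint ranges: [-3.03, 3.03], [-0.79, 2.21], [0.23, 2.52], [-1.04, 4.18], [0, 3.07], [-2.55, 2.55]. Speed limits (rad/s): [2.22, 2.22, 2.57, 3.14, 3.14, 3.14].

## Interface

Orientations are given as [roll, pitch, yaw] about the fixed x, y, z axes, in that order (R = Rz(yaw) Ry(pitch) Rx(roll)).
In Python, from cell import read_state, camera, camera_info, sign_off, grip_point_offset gives the robot as it stands.
- The arm moves only by the shell command python3 -m handwheel 'ROWS' [FORCE]. ROWS is text: rows parted by semicolons, each of 5 numbers parted by spaces: the shift along the world's x, y, z in units of 40 mm (1.0 is 40 mm), then the turn about the world's z in units of 5 degrees (1.0 is 5 degrees), then the closure, from 0 (fully open) to 1 (shut). In form: dx dy dz yaw gripper; .... A call has 1 to 12 rows; each row shifts and turns the commanded pose from where the row before left it; what a row does not reach is not made up. A row lasts 1/12 s, in which the tool goes at most 41.7 mm and 7.16 degrees, less where a joint would pass 70% of its speed; a pose out of reach is approached as far as the arm can. A call is refused whole if a number of a shift passes 1 or a number of a turn 1, either way. A call with a gripper value outside its range is refused whole. The fingers move at their own pace and stop on an object; FORCE is the grip in N (left out, the last holds). Time passes only in rows, so rows that do not move let the fingers close. It gives the time, the measured TCP pose, the force, the opening and the grip force at its end, in the units of the state.
- read_state(): the state, without advancing time (a new reading comes with each control period).
- camera(name): name is "scene" or "side" or "wrist"; returns (picture, depth): 480x640x3 uint8, red, green, blue; 480x640 float32, mm along the optical axis (not along the pixel's ray), 0 where there is no reading.
- camera_info(name): a dict with "intrinsics" (3x3 intrinsics, pixels), "world_from_camera" (4x4, takes a point from camera to world coordinates). Camera axes: x right, y down, z forward; pixel columns grow to the right and rows downward; lengths in mm; the calibration is good to about 2 mm. The wrist camera is an equidistant fisheye: a pixel r from the principal point sees the ray r / f radians off the axis. A picture is of the moment at which its call begins: read the wrist's pose just before it. camera_info takes no time and is no camera call; for the wrist camera it gives the pose at the moment of the call.
- sign_off(): hands the job in; it is judged then, once.
The state is a dict: "clock": time; "joints": joint angles; "qd": joint speeds; "effort": joint torques, N m; "eef_pos": TCP position; "eef_rot": TCP orientation; "wrist_force": force on the tool from outside, world axes, zero at the start; "moment": the same for the moment, N m; "finger_gap": finger opening in mm; "finger_force": force on a finger pad.
Only numpy, scipy, OpenCV 4.12 (cv2) and the standard library are available. Lean on these libraries where they do the work, as an engineer would, in place of code of your own. Each camera call takes 0.05 s, during which the arm holds its last target. There are 200 camera calls.

## Working session

There is one attempt and no reset: what is moved stays moved. The work goes in short steps, Python scripts to look and compute and a shell command to move; the robot and the scene stay as the last step left them, time stands still between calls to the robot, and variables do not carry over. Pictures are saved under pics/ and viewed, at most 10 in all, crops included, and the job is handed in when it is done.

```bash
mkdir -p pics
python3 - <<'E'
from cell import *
import cv2,numpy as np
for n in ["scene","side"]:
    p,d=camera(n); cv2.imwrite(f"pics/{n}0.png",p[:,:,::-1]); np.save(f"pics/{n}0.npy",d)
    i=camera_info(n); print(n,np.round(i["intrinsics"],1).tolist(),np.round(i["world_from_camera"],3).tolist())
s=read_state(); print(s["clock"],s["eef_pos"],s["eef_rot"],s["finger_gap"])
E
```

```text
scene [[487.6, 0.0, 325.5], [0.0, 487.6, 239.1], [0.0, 0.0, 1.0]] [[0.821, 0.481, -0.306, 829.016], [0.571, -0.688, 0.448, -369.312], [0.005, -0.543, -0.84, 766.027], [0.0, 0.0, 0.0, 1.0]]
side [[518.0, 0.0, 315.1], [0.0, 518.0, 250.5], [0.0, 0.0, 1.0]] [[0.792, -0.328, 0.515, 121.523], [-0.611, -0.431, 0.664, -554.743], [0.004, -0.841, -0.542, 557.476], [0.0, 0.0, 0.0, 1.0]]
0.1 [5.49780064e+02 2.15377356e-02 2.04970529e+02] [-3.14061567e+00 -4.24107648e-05  1.57082893e+00] 94.15453825186465
```

View pics/scene0.png

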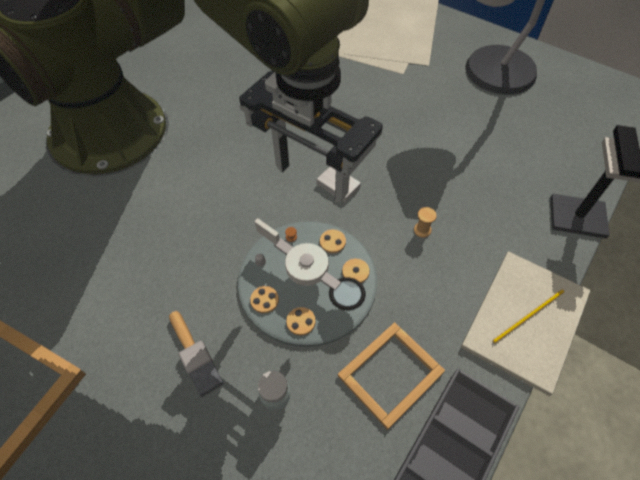

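View pics/side0.png

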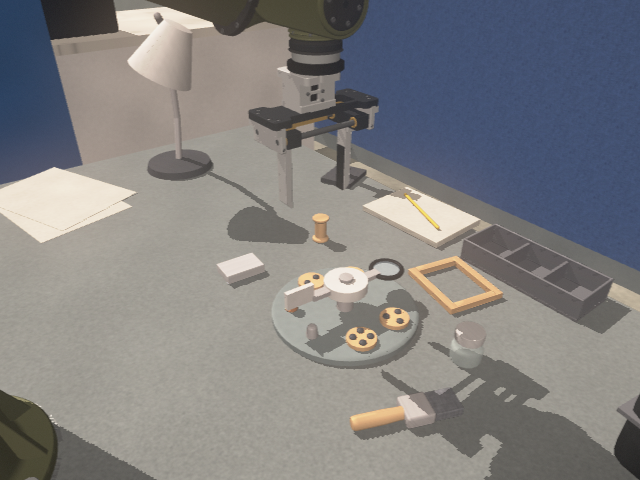

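The magnifier is around (307,280) in the scene view. The discs sit at (333,240), (355,270), (300,321) and (264,299), and the tab is at (267,229). I'll enlarge the crop to count studs.

Run:
```python
import cv2
a=cv2.imread("pics/scene0.png")[195:355,215:395]
cv2.imwrite("pics/c1.png",cv2.resize(a,None,fx=3.5,fy=3.5,interpolation=cv2.INTER_CUBIC))
```

```text
(no output)
```

View pics/c1.png

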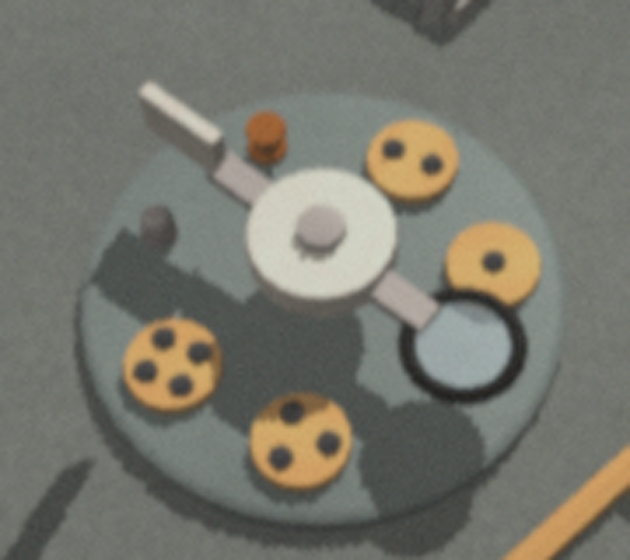

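Crop c1 shows the two-stud disc at (412,160), one-stud at (493,266), three-stud at (300,441), four-stud at (172,365), lens at (463,347) and hub top at (321,231). The tab's top edge runs from (145,88) to (218,142), the bobbin is at (267,130) and the thimble at (158,228).

```bash
cat > h.py <<'E'
import numpy as np
from cell import camera_info
def px(n,u,v,z):
    i=camera_info(n);K=np.array(i["intrinsics"]);T=np.array(i["world_from_camera"])
    r=T[:3,:3]@np.linalg.solve(K,[u,v,1]);o=T[:3,3]
    return (o+r*(z-o[2])/r[2])[:2]
E
python3 - <<'E'
from h import *
from scipy.optimize import least_squares
c=lambda u,v,z:px("scene",215+u/3.5-.35,195+v/3.5-.35,z)
D=np.array([c(412,160,22),c(493,266,22),c(300,441,22),c(172,365,22)]) # 2,1,3,4
hub=c(321,231,76);L=c(463,345,60);t1=c(145,88,88);t2=c(218,142,88)
print("discs",D.round(1).tolist(),"hub",hub,"lens",L,"tab",t1,t2)
# order cw or ccw: fit
best=None
for th0 in np.linspace(-3,3,13):
  for s in (1,-1):
    a=s*np.array([-1.8,-.9,.9,1.8])
    # angular order of discs: 2,1,3,4 
    for o in ([0,1,2,3],):
      f=lambda p:(p[:2]+85*np.c_[np.cos(p[2]+a),np.sin(p[2]+a)]-D).ravel()
      r=least_squares(f,[*hub,th0])
      if best is None or r.cost<best[0]: best=(r.cost,r.x,s)
print(best)
C=best[1][:2];th=best[1][2]
ang=lambda p:np.degrees(np.arctan2(*(p-C)[::-1]))
print("angles D",[ang(d) for d in D],"lens",ang(L),np.linalg.norm(L-C),"tab",ang((t1+t2)/2),[np.linalg.norm(t-C) for t in(t1,t2)],"base x",np.degrees(th))
for n,u,v,z in [("bobbin",267,125,34),("thimble",158,213,35)]:
  p=c(u,v,z);print(n,p,ang(p),np.linalg.norm(p-C))
for n,u,v,z in [("spool",427,213,52),("jar",272,380,55),("tin",340,178,18),("brushhandle",180,318,10),("brushferrule",198,362,10),("frame",391,375,12)]: print(n,px("scene",u,v,z))
E
```

```text
discs [[569.5, 32.5], [638.0, 3.8], [614.8, -126.8], [541.0, -130.3]] hub [575.69357053 -53.71206085] lens [658.9882097  -58.08077183] tab [462.9309698  -43.14376272] [511.20161075 -47.63004869]
(np.float64(0.1415378658411668), array([ 5.74302697e+02, -5.23137180e+01, -1.74333756e-01]), -1)
angles D [np.float64(93.26301419649725), np.float64(41.35834003650799), np.float64(-61.47947969401275), np.float64(-113.09618155886237)] lens -3.895807655724444 84.8816530979581 tab 175.46008153398452 [np.float64(111.74860007343405), np.float64(63.27466948550935)] base x -9.988588425061481
bobbin [500.15494668   0.79252678] 144.38893109790152 91.20395854684584
thimble [487.90793321 -73.12287748] -166.4576118680752 88.8654953756748
spool [686.99307061 162.92007196]
jar [ 645.5998909  -236.33265321]
tin [497.35829394 164.98271136]
brushhandle [ 443.80986087 -233.93906757]
brushferrule [ 520.05089556 -272.42633135]
frame [ 782.00748391 -115.94561478]
```

Calibration fit is good to about 0.3 mm: axis (574.3, -52.3), tab at 175.8°, lens at -4.2°, target -61.5°. The head has to turn about -57.4°, so the tab sweeps clockwise and I push from its -y side. I'll close the gripper and go to a pre-contact point, 30 mm behind the tab at radius 96.

```bash
python3 -m handwheel '-0.46 -0.47 0 -0.42 1; -0.46 -0.47 0 -0.42 1; -0.46 -0.47 0 0 1; -0.46 -0.47 0 0 1; 0 0 -0.5 0 1; 0 0 -0.5 0 1; 0 0 -0.5 0 1; 0 0 0 0 1; 0 0 0 0 1; 0 0 0 0 1' 10
python3 - <<'E'
from cell import *
import cv2
p,d=camera("side");cv2.imwrite("pics/s1.png",cv2.resize(p[130:370,180:500,::-1],None,fx=2.4,fy=2.4))
print(read_state()["finger_gap"])
E
```

```text
clock: 0.93
eef_pos: [476.8, -75.2, 146.5]
eef_rot: [3.141, 0.0, 1.498]
wrist_force: [-0.4, 0.1, 0.3]
finger_gap: 31.2
finger_force: 0.0
26.791246358258725
```

View pics/s1.png

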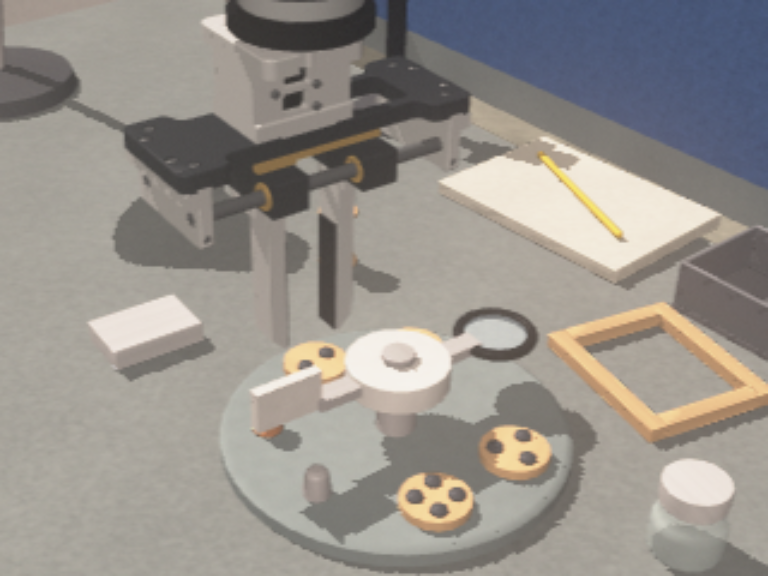

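The gripper is above and behind the tab and still closing; nothing has been disturbed. Next I finish closing, go down to z≈66, then advance about 14 mm towards contact.

```bash
python3 -m handwheel '0 0 0 0 1; 0 0 0 0 1; 0 0 0 0 1; 0 0 0 0 1; 0 0 -0.5 0 1; 0 0 -0.5 0 1; 0 0 -0.5 0 1; 0 0 -0.5 0 1; 0 0 0 0 1; 0 0 0 0 1' 10
python3 - <<'E'
import numpy as np
C=np.array([574.3,-52.3]);prev=None
for a in [175.8,171,166,161,156,151,146,141,136,131,126,121,118.4]:
  t=np.radians(a);P=C+96*np.array([np.cos(t),np.sin(t)])+12*np.array([-np.sin(t),np.cos(t)])
  print(a,P.round(1),None if prev is None else ((P-prev)/40).round(3));prev=P
E
```

```text
clock: 1.82
eef_pos: [476.2, -75.1, 65.4]
eef_rot: [-3.14, -0.0, 1.498]
wrist_force: [-0.3, -0.2, 1.2]
finger_gap: 0.6
finger_force: 0.0
175.8 [477.7 -57.2] None
171 [477.6 -49.1] [-0.002  0.203]
166 [478.2 -40.7] [0.016 0.21 ]
161 [479.6 -32.4] [0.034 0.208]
156 [481.7 -24.2] [0.052 0.204]
151 [484.5 -16.3] [0.07  0.199]
146 [488.   -8.6] [0.087 0.192]
141 [492.1  -1.2] [0.104 0.184]
136 [496.9   5.8] [0.119 0.174]
131 [502.3  12.3] [0.134 0.163]
126 [508.2  18.3] [0.148 0.151]
121 [514.6  23.8] [0.16  0.137]
118.4 [518.1  26.4] [0.088 0.066]
```

```bash
python3 -m handwheel '0.01 0.1 0 0 1; 0.01 0.1 0 0 1; 0.01 0.08 0 0 1; 0.01 0.06 0 0 1; 0 0.06 0 0 1; 0 0.05 0 0 1; 0 0.1 0 -0.48 1; 0 0.1 0 -0.48 1; 0.01 0.105 0 -0.5 1; 0.01 0.105 0 -0.5 1; 0 0 0 0 1; 0 0 0 0 1'
python3 - <<'E'
from cell import *
import cv2
p,d=camera("scene");cv2.imwrite("pics/s2.png",cv2.resize(p[195:355,215:395,::-1],None,fx=3.5,fy=3.5,interpolation=2))
E
```

```text
clock: 2.82
eef_pos: [478.8, -40.7, 65.5]
eef_rot: [3.141, -0.0, 1.328]
wrist_force: [-0.6, 0.0, -0.0]
finger_gap: 0.3
finger_force: 0.0
```

View pics/s2.png

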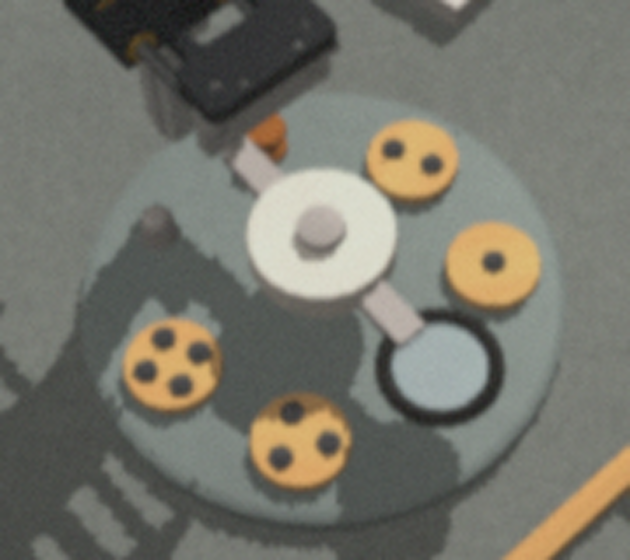

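The lens has moved to crop (440,367), so the push works and both the bobbin and thimble are untouched. I'll continue along the arc.

```bash
python3 -m handwheel '0.017 0.104 0 -0.5 1; 0.017 0.104 0 -0.5 1; 0.026 0.102 0 -0.5 1; 0.026 0.102 0 -0.5 1; 0.035 0.1 0 -0.5 1; 0.035 0.1 0 -0.5 1; 0.043 0.096 0 -0.5 1; 0.043 0.096 0 -0.5 1; 0.052 0.092 0 -0.5 1; 0.052 0.092 0 -0.5 1; 0.06 0.087 0 -0.5 1; 0.06 0.087 0 -0.5 1'
python3 -m handwheel '0.067 0.082 0 -0.5 1; 0.067 0.082 0 -0.5 1; 0.074 0.075 0 -0.5 1; 0.074 0.075 0 -0.5 1; 0 0 0 0 1; 0 0 0 0 1'
python3 - <<'E'
from cell import *
import cv2
p,d=camera("scene");cv2.imwrite("pics/s3.png",cv2.resize(p[195:355,215:395,::-1],None,fx=3.5,fy=3.5,interpolation=2))
E
```

```text
clock: 3.87
eef_pos: [497.2, 5.6, 65.4]
eef_rot: [-3.141, 0.001, 0.802]
wrist_force: [-1.6, -1.9, 0.5]
finger_gap: 0.9
finger_force: 1.2
clock: 4.37
eef_pos: [508.7, 18.1, 65.4]
eef_rot: [-3.142, -0.0, 0.631]
wrist_force: [-0.4, -0.1, 0.1]
finger_gap: 0.3
finger_force: 0.0
```

View pics/s3.png

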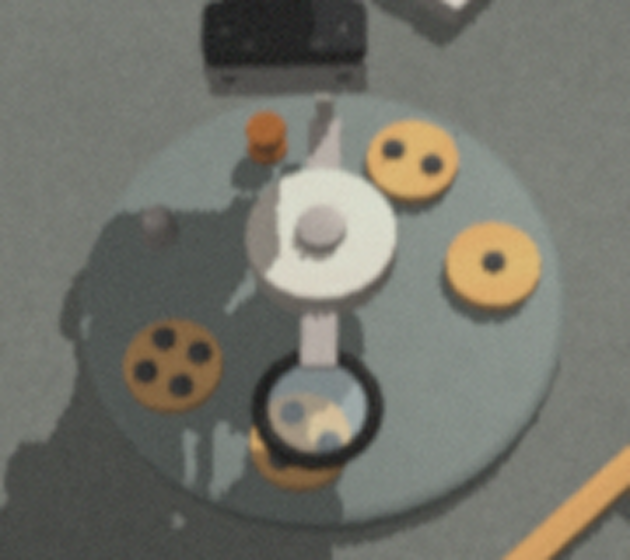

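The lens centre is now at crop (318,407), near the three-stud disc. I'll work out what remains.

```bash
cat >> h.py <<'E'
def lens(u,v):
    p=px("scene",215+u/3.5-.35,195+v/3.5-.35,60)-[574.3,-52.3]
    print("lens angle",np.degrees(np.arctan2(p[1],p[0])),np.linalg.norm(p))
E
python3 -c "
from h import *
lens(318,407);lens(440,367)"
```

```text
lens angle -55.0103715555234 84.20213259895856
lens angle -14.390281445935775 84.89085985189354
```

```bash
python3 -m handwheel '0.05 0.046 0 -0.32 1; 0.05 0.046 0 -0.32 1; 0.05 0.044 0 -0.32 1; 0.03 0.024 0 -0.2 1; 0.02 0.014 0 -0.14 1; 0 0 0 0 1; 0 0 0 0 1'
python3 -m handwheel '-0.1 -0.08 0 0 1; -0.15 -0.1 0 0 1; -0.3 -0.2 0 0 1; -0.4 -0.2 0 0 1; 0 0 0.6 0 1; 0 0 0.8 0 1; 0 0 0.8 0 1; -0.5 0.5 0 0 1; -0.5 0.5 0 0 1; 0 0 0 0 1; 0 0 0 0 1'
python3 - <<'E'
from cell import *
import cv2
p,d=camera("scene");cv2.imwrite("pics/s4.png",cv2.resize(p[195:355,215:395,::-1],None,fx=3.5,fy=3.5,interpolation=2))
E
```

```text
clock: 5.0
eef_pos: [516.6, 25.1, 65.4]
eef_rot: [-3.141, 0.0, 0.516]
wrist_force: [-0.3, -1.7, 0.2]
finger_gap: 0.6
finger_force: 0.6
clock: 5.92
eef_pos: [438.0, 42.3, 153.8]
eef_rot: [3.141, -0.001, 0.517]
wrist_force: [0.7, -0.1, 0.2]
finger_gap: 0.4
finger_force: 0.0
```

View pics/s4.png

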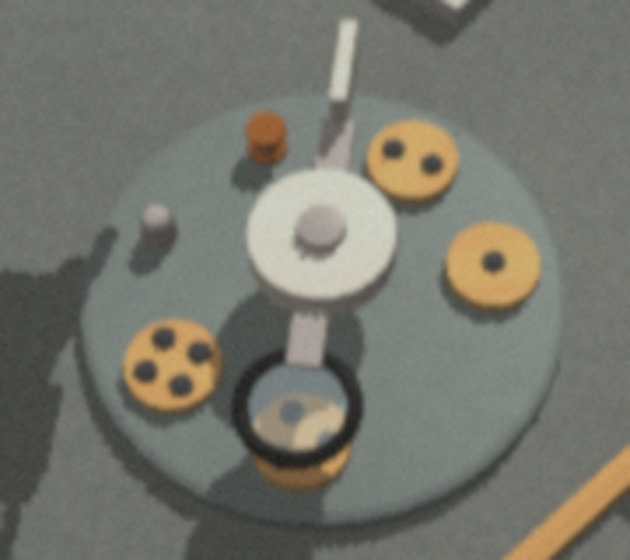

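The hand is clear, the lens is at crop (297,406), and the tab's top edge runs from (347,20) to (339,98).

```bash
python3 -c "
from h import *
lens(297.5,406)
q=[px('scene',215+u/3.5-.35,195+v/3.5-.35,88) for u,v in((347,20),(339,98))]
d=q[0]-q[1];m=(q[0]+q[1])/2-[574.3,-52.3];print(np.degrees(np.arctan2(d[1],d[0])),np.degrees(np.arctan2(m[1],m[0])))"
```

```text
lens angle -61.30191524307057 84.2087801477442
120.86253300926201 118.66583662390536
```

```bash
python3 -c "
from cell import *
print(sign_off())"
```

```text
the job is handed in; nothing more can be done
None
```

The lens is centred over the three-stud disc: the camera put it at about -61.3° against a target of -61.5°, well inside the 9 mm limit. The tab was only pushed, the hand is clear, and the job is handed in, though `sign_off()` returned no verdict.

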